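# Lock the board carriage of a test console with its pin and switch on

### The job

Get the orange test console ready and start the test: slide the board carriage by its blue post towards the brass fork until it stops, then push the loose red-handled locking pin through the fork and the carriage's tongue until its collar sits on the fork. With the pin fully home and let go, flip the yellow-tipped toggle switch right over to its other side; leave the spare board, the multimeter and the cleaner bottle where they are.

Things in the scene. Friction and masses are not known exactly. Their poses are not given: they have to be found in the camera images.
- console: Fixed orange console, 310 mm wide (y), 150 mm deep (x). Its deck slopes 28 deg down to the robot: 25 mm high in front, 105 mm at the back. Origin on the table, 65 mm under the deck's middle; x to the back, y along the carriage's travel, z up. A clear probe plate on a bracket at the back overhangs the deck at y 5 to 45 mm, its top 73 mm off the deck.
- clevis: Brass fork fixed on the deck, 44 x 44 mm plus a 10 mm back wall at +x. Origin on the deck, on the hole axis, at console y = 100 mm; z = hole axis, square to the deck (28 deg off vertical, leaning to the robot's side), x up the slope, y the console's y. Lower lug z 10 to 22 mm, upper lug z 38 to 50 mm, each with a 16 mm hole; the gap takes the tongue from -y.
- clevis_mouth (a point): Centre of the upper lug's hole at its top face, 50 mm above the deck along the hole axis.
- carriage_slide (a joint): Position of the board carriage, a slide along the console's +y: 0 (m) is fully out, 0.08 is home against its stop, where the tongue's hole is in line with the fork's holes. It stays where it is left (about 2 N of friction).
- carriage_hole (a point): Centre of the 16 mm hole in the carriage's steel tongue, at the tongue's top face (35 mm above the deck; tongue 10 mm thick, 40 mm wide, reaching 20 mm past the hole).
- carriage_post (a point): Top centre of the carriage's blue post, a round grip 24 mm in diameter and 50 mm tall standing square to the deck (parallel to the fork's z) on the black carriage plate, 135 mm from the tongue's hole towards -y.
- lock_pin: Loose locking pin, 104 mm, 120 g. Origin at the shank's tip, z from tip to handle. Steel shank 12 mm diameter, 0 to 46 mm (first 8 mm tapered to 6 mm), collar 32 mm diameter, 46 to 52 mm, round red handle 24 mm diameter, 52 to 104 mm. Starts upright in its parking block, handle up. Fully home its tip is 4 mm above the deck.
- pin_block: Fixed grey parking block, 70 x 70 x 55 mm, with a 16 mm hole 50 mm deep in the middle of its top. Origin at the centre of its underside.
- switch_box: Fixed orange switch box, 100 x 80 x 30 mm, carrying a black switch base (70 x 50 mm, its top at 55 mm). Origin at the centre of its underside; the lever swings from its -x side over to its +x side.
- test_switch (a joint): Angle of the toggle lever: 0 (rad) leans 0.5 rad to the box's -x (off), 1.0 leans 0.5 rad to its +x (on). It stays where it is left (about 1 N at the tip). The pivot is 52 mm above the table on the box's axis.
- test_switch_tip (a point): Centre of the yellow ball (26 mm) at the end of the switch lever, 70 mm from the pivot.
- spare_board: Loose green circuit board, 90 x 60 x 20 mm, lying behind the console. Origin at the centre of its underside. Leave alone.
- multimeter: Loose yellow multimeter, 150 x 75 x 32 mm, lying on the table behind the console. Leave alone.
- cleaner: Loose white bottle with a blue cap, 60 mm in diameter, 130 mm tall, standing behind the console. Leave alone.

How it is judged:
By the outcome, as a careful person would: the job done as asked, in the order asked, and still so for the second after the job is handed in, with the robot touching nothing.
It also fails if it takes over 67 s, if anything falls off the work surface, if the arm or the gripper's body presses on something with over 40 N, if the wrist force passes 120 N, or if a joint passes its speed limit or range.

### The arm

A 7-joint arm with a two-finger parallel gripper is mounted at the origin on the work surface. World frame = base frame: x ahead of the robot, y to its left, z up, the work surface at z = 0. Lengths are in m, angles in rad, forces in N, time in s.
With the tool pointing down it reaches from about 0.4 to 0.85 m from the base axis. Payload 4.5 kg.
Tool frame: the origin (TCP) lies midway between the tips of the shut fingers; the grasp point (between the pads) lies behind it (r.grip_point_offset is the z of the grasp point in the tool frame, in m); z points along the fingers, y is the line along which they close (so a half turn about z gives the same grasp; the last joint's range is limited). The gripper opens to 88 mm and grips with 3 to 60 N. Pads are 18 mm wide; open, the fingers measure 123 mm over their backs; the gripper's body (75 mm by 187 mm) begins 45 mm behind the grasp point.
Start: joints at [1.158, 0.689, -0.195, 1.565, 0.157, 0.902, -0.215], TCP at [0.27, -0.564, 0.239] pointing down, gripper open.
Joint ranges: [-3.01, 3.01], [-0.46, 2.08], [-1.47, 1.51], [0.13, 2.56], [-1, 4.14], [0.04, 2.09], [-2.66, 2.66]. Speed limits (rad/s): [2.57, 2.57, 3.14, 3.14, 3.14, 3.14, 3.14].

### API

Orientations are given as a unit quaternion [x, y, z, w].
In Python, from plant import r, optics, workorder gives the robot as it stands.
- The arm moves only by the shell command python3 -m creep 'ROWS' [FORCE]. ROWS is JSON, a list of rows, each an object of numbers: "grip": the gripper command: -1 is shut, 1 is fully open, values between are in proportion; "tx", "ty", "tz": the shift along the tool's x, y, z in cm; "spin": the turn about the tool's z in degrees. In form: [{"grip": .., "tx": .., "ty": .., "tz": .., "spin": ..}, ...]. A call has 1 to 8 rows; each row shifts and turns the commanded pose from where the row before left it, along the tool's axes as they then stand; what a row does not reach is not made up. A row lasts 1/12 s, in which the tool goes at most 41.7 mm and 7.16 degrees, less where a joint would pass 70% of its speed; a pose out of reach is approached as far as the arm can. A call with a gripper value outside its range is refused whole. The fingers move at their own pace and stop on an object; FORCE is the grip in N (left out, the last holds). Time passes only in rows, so rows that do not move let the fingers close. It gives the time, the measured TCP pose, the force, the opening and the grip force at its end, in the units of the state.
- r.get_state(): the state, without advancing time (a new reading comes with each control period).
- optics.snapshot(name): name is "scene" or "side" or "wrist"; returns (picture, depth): 384x512x3 uint8, red, green, blue; 384x512 float32, m along the optical axis (not along the pixel's ray), 0 where there is no reading.
- optics.get_calibration(name): a dict with "fx", "fy", "cx", "cy" (pixels), "extrinsics" (4x4, takes a point from world to camera coordinates). Camera axes: x right, y down, z forward; pixel columns grow to the right and rows downward; lengths in m; the calibration is good to about 2 mm. A picture is of the moment at which its call begins: read the wrist's pose just before it. get_calibration takes no time and is no camera call; for the wrist camera it gives the pose at the moment of the call.
- workorder.finish_job(): hands the job in; it is judged then, once.
The state is a dict: "clock": time; "q": joint angles; "qd": joint speeds; "joint_torque": joint torques, N m; "tool_pos": TCP position; "eef_rot": TCP orientation; "contact_force": force on the tool from outside, world axes, zero at the start; "moment": the same for the moment, N m; "opening": opening from 0.0 (shut) to 1.0 (fully open); "finger_force": force on a finger pad.
Only numpy, scipy, OpenCV 4.12 (cv2) and the standard library are available. Lean on these libraries where they do the work, as an engineer would, in place of code of your own. Each camera call takes 0.05 s, during which the arm holds its last target. There are 200 camera calls.

## Working session

There is one attempt and no reset: what is moved stays moved. The work goes in short steps, Python scripts to look and compute and a shell command to move; the robot and the scene stay as the last step left them, time stands still between calls to the robot, and variables do not carry over. Pictures are saved under pics/ and viewed, at most 13 in all, crops included, and the job is handed in when it is done.

```bash
ls; mkdir -p pics
python3 - <<'E'
from plant import r, optics, workorder
import cv2,numpy as np
s=r.get_state();print(s, r.grip_point_offset)
for n in("scene","side"):
    p,d=optics.snapshot(n);cv2.imwrite(f"pics/{n}0.png",p[:,:,::-1]);np.savez(f"pics/{n}0.npz",p=p,d=d)
    c=optics.get_calibration(n);print(n,c)
a=cv2.imread("pics/scene0.png");b=cv2.imread("pics/side0.png")
E
```

```text
pics
{'clock': 0.0, 'q': array([ 1.15776335,  0.6899844 , -0.19453325,  1.56635655,  0.15731027,
        0.9025202 , -0.21508904]), 'qd': array([-0.00131449, -0.00047586, -0.00184988,  0.00063134, -0.00010309,
        0.00079524,  0.00113765]), 'joint_torque': array([-2.20872180e-04, -5.27551746e+01, -1.26656268e+00, -1.53425735e+01,
       -5.25402557e-02,  6.64131498e-03,  1.62667666e-04]), 'tool_pos': array([ 0.26975024, -0.56307216,  0.23790695]), 'eef_rot': array([ 9.75132657e-01,  2.21619999e-01, -2.73167486e-04, -8.96278029e-04]), 'contact_force': array([-0.08151321,  0.26136794,  0.14817539]), 'moment': array([ 0.0382635 ,  0.0334455 , -0.01171094]), 'finger_force': 0.0, 'opening': 0.9988161048782724} -0.0187
scene {'fx': 385.33147819032706, 'fy': 385.33147819032706, 'cx': 257.9695010424879, 'cy': 195.11355045581627, 'extrinsics': array([[ 0.54902439,  0.83578219,  0.00635209, -0.35621656],
       [ 0.64853159, -0.42120092, -0.63403199, -0.32669478],
       [-0.52723714,  0.35221856, -0.77328073,  1.34245122],
       [ 0.        ,  0.        ,  0.        ,  1.        ]])}
side {'fx': 476.1414935740869, 'fy': 476.1414935740869, 'cx': 253.54768717383695, 'cy': 189.46784706291382, 'extrinsics': array([[-0.768622  , -0.63969888,  0.00235718,  0.47177626],
       [-0.46779293,  0.55954959, -0.68415936,  0.35269304],
       [ 0.43633702, -0.52696261, -0.72932874,  1.05514814],
       [ 0.        ,  0.        ,  0.        ,  1.        ]])}
```

View pics/scene0.png

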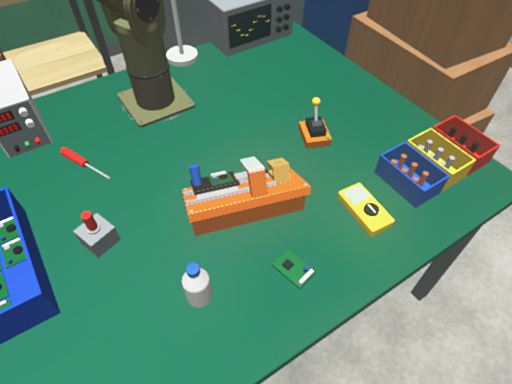

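View pics/side0.png

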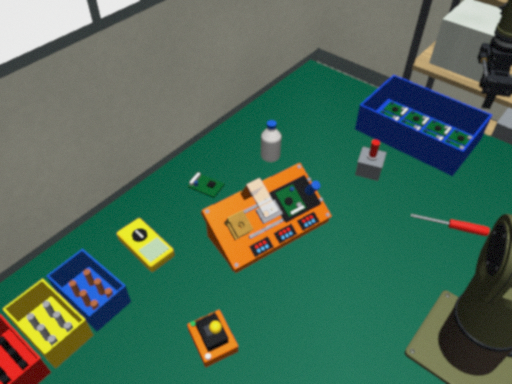

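The scene view shows the post at (195,172), the fork (280,168), the pin handle (88,220) and the ball (316,101). In the side view they are at (315,185), (238,222), (375,147) and (215,326). Next I get positions from masks and depth.

```bash
cat > h.py <<'E'
import numpy as np,cv2
from scipy.spatial.transform import Rotation as R
from plant import r, optics
def cloud(d,c):
    v,u=np.mgrid[:d.shape[0],:d.shape[1]]
    P=np.stack([(u-c['cx'])/c['fx']*d,(v-c['cy'])/c['fy']*d,d],-1)
    E=c['extrinsics'];return (P-E[:3,3])@E[:3,:3]
def proj(X,c):
    E=c['extrinsics'];p=E[:3,:3]@np.asarray(X)+E[:3,3]
    return np.array([c['fx']*p[0]/p[2]+c['cx'],c['fy']*p[1]/p[2]+c['cy']])
def ray(u,v,c):
    E=c['extrinsics'];dd=E[:3,:3].T@np.array([(u-c['cx'])/c['fx'],(v-c['cy'])/c['fy'],1.])
    return -E[:3,:3].T@E[:3,3],dd/np.linalg.norm(dd)
def onz(u,v,c,z):
    o,d=ray(u,v,c);return o+d*(z-o[2])/d[2]
def tri(a,b):
    (o1,d1),(o2,d2)=a,b
    t=np.linalg.lstsq(np.stack([d1,-d2],1),o2-o1,rcond=None)[0]
    p,q=o1+t[0]*d1,o2+t[1]*d2;return (p+q)/2,np.linalg.norm(p-q)
def blobs(p,lo,hi,box=None):
    h=cv2.cvtColor(p,cv2.COLOR_RGB2HSV);m=cv2.inRange(h,lo,hi)
    if box: k=np.zeros_like(m);x0,y0,x1,y1=box;k[y0:y1,x0:x1]=1;m*=k
    return m
COL=dict(red=((0,150,90),(6,255,255)),blue=((100,150,80),(125,255,255)),yellow=((22,150,120),(32,255,255)),orange=((7,170,90),(17,255,255)),brass=((14,80,90),(24,190,255)),grey=((0,0,90),(179,40,200)))
E
python3 - <<'E'
from h import *
B=dict(scene=dict(post=('blue',(180,155,215,195)),pin=('red',(70,205,105,235)),ball=('yellow',(305,90,330,112)),fork=('brass',(262,150,296,190)),console=('orange',(175,150,320,235)),box=('orange',(295,115,335,150)),block=('grey',(70,210,120,256))),
 side=dict(post=('blue',(305,172,325,200)),pin=('red',(365,135,385,160)),ball=('yellow',(205,315,225,336)),fork=('brass',(222,205,262,242)),console=('orange',(195,155,335,275)),box=('orange',(180,300,245,370)),block=('grey',(350,140,392,182))))
cal={n:optics.get_calibration(n) for n in B};C={}
for n in B:
    z=np.load(f"pics/{n}0.npz");W=cloud(z['d'],cal[n])
    for k,(col,bx) in B[n].items():
        m=blobs(z['p'],*COL[col],bx)>0
        v,u=np.nonzero(m);P=W[m&(z['d']>0)]
        C[n,k]=(u.mean(),v.mean());
        top=P[P[:,2]>np.percentile(P[:,2],95)-.006]
        print(n,k,len(u),np.round(C[n,k],1),'med',np.round(np.median(P,0),3),'top',np.round(top.mean(0),3),'min',np.round(np.percentile(P,1,0),3),'max',np.round(np.percentile(P,99,0),3))
for k in('post','pin','ball'):
    print(k,tri(ray(*C['scene',k],cal['scene']),ray(*C['side',k],cal['side'])))
# deck plane/yaw
P=np.concatenate([cloud(np.load(f"pics/{n}0.npz")['d'],cal[n]).reshape(-1,3) for n in B])
np.save('pics/P.npy',P)
# height map topdown
q=P[(P[:,2]>.015)&(P[:,2]<.09)&(abs(P[:,0]-.5)<.4)&(abs(P[:,1])<.6)]
for n in B:
    z=np.load(f"pics/{n}0.npz");W=cloud(z['d'],cal[n]);m=blobs(z['p'],*COL['orange'],B[n]['console'][1])>0
    for k in('console','box'):
        m=blobs(z['p'],*COL['orange'],B[n][k][1])>0
        Q=W[m&(z['d']>0)]; Q=Q[Q[:,2]>.012]
        print(n,k,cv2.minAreaRect((Q[:,:2]*1000).astype(np.float32)))
E
```

```text
scene post 175 [194.9 174.3] med [ 0.493 -0.086  0.126] top [ 0.483 -0.083  0.141] min [ 0.342 -0.096 -0.   ] max [ 0.508 -0.025  0.145]
scene pin 168 [ 88.3 219.8] med [ 0.464 -0.351  0.103] top [ 0.457 -0.352  0.112] min [ 0.343 -0.361 -0.001] max [ 0.468 -0.342  0.115]
scene ball 37 [315.6 101.3] med [0.422 0.353 0.121] top [0.419 0.355 0.125] min [ 0.293  0.345 -0.002] max [0.429 0.489 0.128]
scene fork 696 [281.3 174.6] med [0.589 0.109 0.097] top [0.577 0.111 0.119] min [ 0.492  0.066 -0.001] max [0.645 0.206 0.124]
scene console 2475 [251.  197.2] med [0.609 0.016 0.094] top [0.6   0.027 0.146] min [ 0.493 -0.145  0.007] max [0.666 0.164 0.154]
scene box 239 [311.9 134.5] med [0.465 0.323 0.03 ] top [0.451 0.329 0.033] min [0.391 0.293 0.003] max [0.502 0.398 0.042]
scene block 173 [ 93.4 234.1] med [ 0.469 -0.356  0.054] top [ 0.466 -0.353  0.062] min [ 0.38  -0.393 -0.002] max [ 0.499 -0.309  0.079]
side post 91 [313.8 185.6] med [ 0.48  -0.078  0.139] top [ 0.48  -0.081  0.144] min [ 0.468 -0.214  0.001] max [ 0.547 -0.069  0.147]
side pin 92 [374.3 147.1] med [ 0.451 -0.34
[... 740 characters left out ...]
y([ 0.48814444, -0.08644862,  0.12430282]), np.float64(0.005521852466293305))
pin (array([ 0.45558722, -0.35208944,  0.09373424]), np.float64(0.0017770839670406303))
ball (array([0.41777947, 0.35782062, 0.11857876]), np.float64(0.0001900097864271427))
scene console ((554.9344482421875, 15.44744873046875), (307.72406005859375, 158.66775512695312), 73.50689697265625)
scene box ((444.10150146484375, 344.90032958984375), (79.7880859375, 101.03495025634766), 67.07447814941406)
side console ((548.1844482421875, 17.411026000976562), (312.1896667480469, 153.71835327148438), 73.69660186767578)
side box ((443.4989013671875, 347.8953552246094), (80.4535903930664, 100.32601165771484), 67.85151672363281)
```

```bash
python3 -m creep '[{"grip":-1,"spin":7},{"grip":-1,"spin":7},{"grip":-1,"spin":7},{"grip":-1,"spin":7},{"grip":-1,"spin":7},{"grip":-1,"spin":7}]' 20
python3 -m creep '[{"grip":-1,"tx":1,"ty":-4},{"grip":-1,"tx":1,"ty":-4},{"grip":-1,"tx":1,"ty":-4},{"grip":-1,"tx":1,"ty":-4},{"grip":-1,"tx":1,"ty":-4},{"grip":-1,"tx":1,"ty":-4},{"grip":-1,"tx":0.7,"ty":-4},{"grip":-1,"ty":-4}]'
python3 -m creep '[{"grip":-1,"ty":-4},{"grip":-1,"ty":-4},{"grip":-1,"ty":-4},{"grip":-1,"ty":-3},{"grip":-1},{"grip":-1}]'
python3 - <<'E'
from h import *
p,d=optics.snapshot("wrist");cv2.imwrite("pics/w1.png",p[:,:,::-1]);c=optics.get_calibration("wrist");np.savez("pics/w1.npz",p=p,d=d,E=c['extrinsics'],K=[c['fx'],c['cx'],c['cy']]);print(c)
E
```

```text
{'fx': 269.21671691381505, 'fy': 269.21671691381505, 'cx': 254.6557983469017, 'cy': 189.17636800856502, 'extrinsics': array([[ 0.43256491, -0.90160172, -0.0013956 , -0.62460001],
       [-0.85554467, -0.41095537,  0.31489523, -0.04405587],
       [-0.28448361, -0.13501863, -0.94912541,  0.39042297],
       [ 0.        ,  0.        ,  0.        ,  1.        ]])}$[0]: bad value
$[0]: bad value
$[0]: bad value
```

View pics/w1.png

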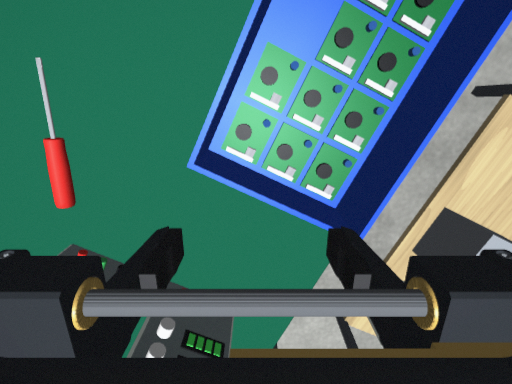

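The moves were refused. The wrist picture shows only the blue bin and a screwdriver at (60,170), so the arm is still at its start pose. I'll retry with all keys given.

```bash
python3 -m creep '[{"grip":-1.0,"tx":0,"ty":0,"tz":0,"spin":7},{"grip":-1,"tx":0,"ty":0,"tz":0,"spin":7},{"grip":-1,"tx":0,"ty":0,"tz":0,"spin":7},{"grip":-1,"tx":0,"ty":0,"tz":0,"spin":7},{"grip":-1,"tx":0,"ty":0,"tz":0,"spin":7},{"grip":-1,"tx":0,"ty":0,"tz":0,"spin":7}]' 20
```

```text
clock: 0.65
tool_pos: [0.27, -0.5634, 0.2384]
eef_rot: [0.989, -0.146, -0.0, -0.0]
contact_force: [-0.3, -0.3, -0.3]
opening: 0.566
finger_force: 0.0
```

```bash
python3 -m creep '[{"grip":-1,"tx":1,"ty":-4,"tz":0,"spin":0},{"grip":-1,"tx":1,"ty":-4,"tz":0,"spin":0},{"grip":-1,"tx":1,"ty":-4,"tz":0,"spin":0},{"grip":-1,"tx":1,"ty":-4,"tz":0,"spin":0},{"grip":-1,"tx":1,"ty":-4,"tz":0,"spin":0},{"grip":-1,"tx":1,"ty":-4,"tz":0,"spin":0},{"grip":-1,"tx":0.7,"ty":-4,"tz":0,"spin":0},{"grip":-1,"tx":0,"ty":-4,"tz":0,"spin":0}]'
python3 -m creep '[{"grip":-1,"tx":0,"ty":-4,"tz":0,"spin":0},{"grip":-1,"tx":0,"ty":-4,"tz":0,"spin":0},{"grip":-1,"tx":0,"ty":-4,"tz":0,"spin":0},{"grip":-1,"tx":0,"ty":-3,"tz":0,"spin":0},{"grip":-1,"tx":0,"ty":0,"tz":0,"spin":0},{"grip":-1,"tx":0,"ty":0,"tz":0,"spin":0}]'
python3 - <<'E'
from h import *
p,d=optics.snapshot("wrist");cv2.imwrite("pics/w2.png",p[:,:,::-1]);c=optics.get_calibration("wrist");np.savez("pics/w2.npz",p=p,d=d)
W=cloud(d,c);np.save("pics/w2W.npy",W)
E
```

```text
clock: 1.32
tool_pos: [0.4267, -0.2737, 0.2387]
eef_rot: [0.99, -0.142, 0.001, 0.0]
contact_force: [0.5, -0.7, 0.2]
opening: 0.008
finger_force: 0.0
clock: 1.82
tool_pos: [0.4675, -0.1296, 0.2386]
eef_rot: [0.99, -0.14, -0.0, -0.0]
contact_force: [-0.2, -1.0, -0.0]
opening: 0.001
finger_force: 0.0
```

View pics/w2.png

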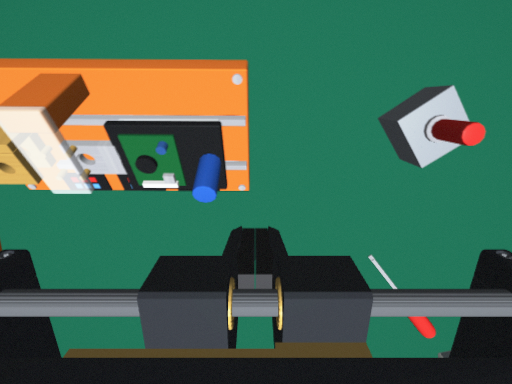

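Post top is at about (205,193), pin handle top at (472,134), console right edge at column 248, and the fork is partly in view at lower left.

Run:
```python
from h import *
z=np.load("pics/w2.npz");p=z['p'];d=z['d'];W=np.load("pics/w2W.npy");c=optics.get_calibration("wrist")
m=blobs(p,*COL['orange'],(0,50,256,200))>0
Q=W[m&(d>0)]
yaw=np.radians(-16.3)
for it in range(1):
    S=Q[(Q[:,2]>.02)&(Q[:,2]<.112)]
    # RANSAC-ish: iterate plane fit
    w=np.ones(len(S),bool)
    for k in range(15):
        A=np.c_[S[w,:2],np.ones(w.sum())];co=np.linalg.lstsq(A,S[w,2],rcond=None)[0]
        e=abs(S@np.r_[co[:2],-1]+co[2]);w=e<max(.003,np.percentile(e,60)*.8)
    g=co[:2];print('plane',co,'slope deg',np.degrees(np.arctan(np.hypot(*g))),'yaw deg',np.degrees(np.arctan2(g[1],g[0])),w.mean())
T=S[w];ex=np.array([np.cos(yaw),np.sin(yaw)]);ey=np.array([-ex[1],ex[0]])
print('deck xc range',np.percentile(T[:,:2]@ex,[.2,99.8]),'yc min',np.percentile(T[:,:2]@ey,[.2,1]))
print('expected from (.55,.017): xc',np.array([.55,.017])@ex,'yc',np.array([.55,.017])@ey)
m=blobs(p,*COL['blue'],(185,145,225,210))>0
P=W[m&(d>0)];t=P[P[:,2]>P[:,2].max()-.012];print('post',P[:,2].max(),t.mean(0),len(t))
m=blobs(p,*COL['red'],(420,110,495,155))>0
P=W[m&(d>0)];t=P[P[:,2]>.108];print('pin',P[:,2].max(),t.mean(0),len(t))
v,u=np.nonzero(m&(W[...,2]>.108));print(onz(u.mean(),v.mean(),c,.113))
```

```text
plane [ 0.50715139 -0.15142631 -0.21031602] slope deg 27.891168350831034 yaw deg -16.62468156355218 0.8129115265269053
deck xc range [0.44739301 0.59683935] yc min [0.01269899 0.01348175]
expected from (.55,.017): xc 0.5231215765346995 yc 0.1706833798700115
post 0.14561048802848195 [ 0.48041146 -0.08551015  0.13951573] 492
pin 0.11516292653607116 [ 0.45443114 -0.35318212  0.11236088] 455
[ 0.45471311 -0.35273316  0.113     ]
```

```bash
python3 -m creep '[{"grip":-1,"tx":0,"ty":0,"tz":4,"spin":0},{"grip":-1,"tx":0,"ty":0,"tz":4,"spin":0},{"grip":-1,"tx":0,"ty":0,"tz":3.5,"spin":0},{"grip":-1,"tx":0,"ty":0,"tz":0.3,"spin":0},{"grip":-1,"tx":0,"ty":-1,"tz":0,"spin":0},{"grip":-1,"tx":0,"ty":-1,"tz":0,"spin":0},{"grip":-1,"tx":0,"ty":-1,"tz":0,"spin":0},{"grip":-1,"tx":0,"ty":-1,"tz":0,"spin":0}]'
python3 -m creep '[{"grip":-1,"tx":0,"ty":-1,"tz":0,"spin":0},{"grip":-1,"tx":0,"ty":-1,"tz":0,"spin":0},{"grip":-1,"tx":0,"ty":-1,"tz":0,"spin":0},{"grip":-1,"tx":0,"ty":-1,"tz":0,"spin":0},{"grip":-1,"tx":0,"ty":-0.8,"tz":0,"spin":0},{"grip":-1,"tx":0,"ty":-0.4,"tz":0,"spin":0},{"grip":-1,"tx":0,"ty":-0.2,"tz":0,"spin":0}]'
```

```text
clock: 2.53
tool_pos: [0.4797, -0.0931, 0.1226]
eef_rot: [0.99, -0.143, 0.002, 0.0]
contact_force: [0.5, -3.2, -0.7]
opening: 0.005
finger_force: 1.5
clock: 3.12
tool_pos: [0.4939, -0.0403, 0.1206]
eef_rot: [0.99, -0.142, 0.0, -0.0]
contact_force: [0.4, -2.0, 1.8]
opening: 0.008
finger_force: 1.1
```

```bash
python3 -m creep '[{"grip":-1,"tx":0,"ty":-0.2,"tz":0,"spin":0},{"grip":-1,"tx":0,"ty":-0.2,"tz":0,"spin":0},{"grip":-1,"tx":0,"ty":-0.2,"tz":0,"spin":0},{"grip":-1,"tx":0,"ty":0,"tz":0,"spin":0}]'
python3 -m creep '[{"grip":-1,"tx":0,"ty":-0.2,"tz":0,"spin":0},{"grip":-1,"tx":0,"ty":-0.2,"tz":0,"spin":0},{"grip":-1,"tx":0,"ty":0,"tz":0,"spin":0}]'
```

```text
clock: 3.45
tool_pos: [0.4952, -0.0356, 0.1206]
eef_rot: [0.99, -0.143, -0.0, -0.0]
contact_force: [-0.0, -1.9, 0.7]
opening: 0.004
finger_force: 0.7
clock: 3.7
tool_pos: [0.4963, -0.032, 0.1206]
eef_rot: [0.99, -0.143, -0.0, 0.0]
contact_force: [-0.3, -3.4, 0.9]
opening: 0.007
finger_force: 1.0
```

```bash
python3 -m creep '[{"grip":-1,"tx":0,"ty":-0.2,"tz":0,"spin":0},{"grip":-1,"tx":0,"ty":-0.2,"tz":0,"spin":0},{"grip":-1,"tx":0,"ty":0,"tz":0,"spin":0}]'
python3 -m creep '[{"grip":-1,"tx":0,"ty":-0.2,"tz":0,"spin":0},{"grip":-1,"tx":0,"ty":-0.2,"tz":0,"spin":0},{"grip":-1,"tx":0,"ty":0,"tz":0,"spin":0}]'
```

```text
clock: 3.95
tool_pos: [0.4963, -0.0317, 0.1207]
eef_rot: [0.99, -0.144, -0.001, 0.002]
contact_force: [-1.3, -9.9, 1.9]
opening: 0.004
finger_force: 5.2
clock: 4.2
tool_pos: [0.4963, -0.0315, 0.1207]
eef_rot: [0.989, -0.146, -0.001, 0.004]
contact_force: [-4.0, -17.9, 3.1]
opening: 0.003
finger_force: 9.1
```

```bash
python3 -m creep '[{"grip":-1,"tx":0,"ty":2,"tz":0,"spin":0},{"grip":-1,"tx":0,"ty":0,"tz":-4,"spin":0},{"grip":-1,"tx":0,"ty":0,"tz":-4,"spin":0},{"grip":-1,"tx":-2,"ty":-3,"tz":-3,"spin":0},{"grip":-1,"tx":-3,"ty":-3,"tz":0,"spin":0},{"grip":-1,"tx":0,"ty":-4,"tz":0,"spin":0},{"grip":-1,"tx":0,"ty":-4,"tz":0,"spin":0},{"grip":1,"tx":0,"ty":0,"tz":0,"spin":0}]'
python3 -m creep '[{"grip":1,"tx":0,"ty":0,"tz":0,"spin":0},{"grip":1,"tx":0,"ty":0,"tz":0,"spin":0}]'
python3 - <<'E'
from h import *
p,d=optics.snapshot("wrist");cv2.imwrite("pics/w3.png",p[:,:,::-1]);c=optics.get_calibration("wrist");np.savez("pics/w3.npz",p=p,d=d)
W=cloud(d,c);np.save("pics/w3W.npy",W)
E
```

```text
clock: 4.87
tool_pos: [0.4874, 0.1115, 0.2275]
eef_rot: [0.991, -0.136, 0.001, -0.004]
contact_force: [0.2, 0.6, 0.3]
opening: 0.059
finger_force: 0.0
clock: 5.03
tool_pos: [0.4854, 0.1006, 0.227]
eef_rot: [0.99, -0.142, -0.001, 0.0]
contact_force: [-0.3, -0.8, 0.9]
opening: 0.209
finger_force: 0.0
```

View pics/w3.png

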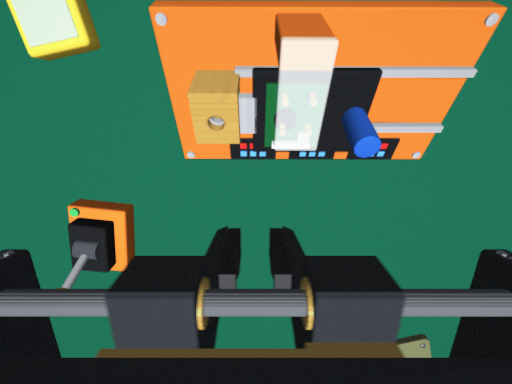

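The fork's hole is at about (216,122) with the tongue entering from the right (247,115). The carriage is home.

Run:
```python
from h import *
z=np.load("pics/w3.npz");p=z['p'];d=z['d'];W=np.load("pics/w3W.npy");c=optics.get_calibration("wrist")
yaw=np.radians(-16.4);ex=np.array([np.cos(yaw),np.sin(yaw),0]);ey=np.array([-ex[1],ex[0],0]);a=np.radians(28)
n=-np.sin(a)*ex+np.cos(a)*np.array([0,0,1]);s=np.cross(ey,n)
m=(blobs(p,*COL['orange'],(150,0,512,160))>0)&(d>0)
Q=W[m];hd=Q@n;hist,e=np.histogram(hd,200);k=hist.argmax();D=np.median(hd[abs(hd-e[k])<.003]);print('deck off',D,'expected',np.array([.549,.0155,.065])@n)
T=Q[abs(Q@n-D)<.003]
print('deck mid along s',(np.percentile(T@s,.3)+np.percentile(T@s,99.7))/2,np.ptp(np.percentile(T@s,[.3,99.7])),'yc',np.percentile(T@ey,[.3,99.7]))
h=cv2.cvtColor(p,cv2.COLOR_RGB2HSV)
g=cv2.cvtColor(p[95:150,185:245],cv2.COLOR_RGB2HSV)
m=np.zeros(d.shape,bool);m[70:145,188:242]=True
P=W[m&(d>0)];t=P[abs(P@n-D-.05)<.003];print('lug n',len(t),'s',np.percentile(t@s,[1,99]),'y',np.percentile(t@ey,[1,99]))
# hole: non-brass pixels inside
bm=cv2.inRange(h,(14,80,60),(28,255,255))
hole=np.zeros_like(bm);hole[105:138,200:232]=255-bm[105:138,200:232]
N,L,st,ce=cv2.connectedComponentsWithStats(hole);
for i in range(1,N):
    if st[i,4]>15:
        u,v=ce[i];o,dd=ray(u,v,c);tt=(D+.05-o@n)/(dd@n);X=o+tt*dd;print(st[i],ce[i],'mouth',X,'s',X@s,'y',X@ey)
# depth-based hole
dm=np.zeros_like(bm);dm[105:138,200:232]=((D+.05-W@n)[105:138,200:232]>.006)*255
N,L,st,ce=cv2.connectedComponentsWithStats(dm)
for i in range(1,N):
    if st[i,4]>15:
        u,v=ce[i];o,dd=ray(u,v,c);tt=(D+.05-o@n)/(dd@n);X=o+tt*dd;print('D',st[i],ce[i],X,'s',X@s,'y',X@ey)
m=blobs(p,*COL['blue'],(340,100,385,162))>0
P=W[m&(d>0)];t=P[P[:,2]>P[:,2].max()-.012];print('post y',np.median(t@ey))
```

```text
deck off -0.18690913234512455 expected -0.1878073378724152
deck mid along s 0.49092090285720225 0.16701737650508114 yc [0.01618887 0.32269159]
lug n 2234 s [0.46839096 0.52156666] y [0.24808363 0.29121743]
[209 117  15   9  93] [216.17204301 120.93548387] mouth [0.55580576 0.11588865 0.11104653] s 0.494023790414715 y 0.26810060998500695
D [208 117  16  13 146] [215.34931507 122.67123288] [0.55448395 0.11729495 0.11016119] s 0.4921379620172936 y 0.26907649064677674
post y 0.1364726260940516
```

```bash
python3 -m creep '[{"grip":1,"tx":1,"ty":4,"tz":0,"spin":0},{"grip":1,"tx":1,"ty":4,"tz":0,"spin":0},{"grip":1,"tx":1,"ty":4,"tz":0,"spin":0},{"grip":1,"tx":1,"ty":4,"tz":0,"spin":0},{"grip":1,"tx":1,"ty":4,"tz":0,"spin":0},{"grip":1,"tx":1,"ty":4,"tz":0,"spin":0},{"grip":1,"tx":1,"ty":4,"tz":0,"spin":0},{"grip":1,"tx":1,"ty":4,"tz":0,"spin":0}]'
python3 -m creep '[{"grip":1,"tx":1,"ty":4,"tz":0,"spin":0},{"grip":1,"tx":0.9,"ty":4,"tz":0,"spin":0},{"grip":1,"tx":0,"ty":4,"tz":0,"spin":0},{"grip":1,"tx":0,"ty":0.3,"tz":0,"spin":0},{"grip":1,"tx":0,"ty":0,"tz":0,"spin":0},{"grip":1,"tx":0,"ty":0,"tz":0,"spin":0}]'
```

```text
clock: 5.75
tool_pos: [0.4705, -0.2325, 0.2273]
eef_rot: [0.99, -0.144, -0.001, 0.0]
contact_force: [0.0, 0.0, 0.6]
opening: 0.865
finger_force: 0.0
clock: 6.25
tool_pos: [0.4547, -0.3527, 0.227]
eef_rot: [0.99, -0.144, -0.001, -0.001]
contact_force: [0.4, 0.8, -0.4]
opening: 0.993
finger_force: 0.0
```

Right over the pin: descend and grip lightly.

```bash
python3 -m creep '[{"grip":1,"tx":0,"ty":0,"tz":4,"spin":0},{"grip":1,"tx":0,"ty":0,"tz":4,"spin":0},{"grip":1,"tx":0,"ty":0,"tz":4,"spin":0},{"grip":1,"tx":0,"ty":0,"tz":3,"spin":0},{"grip":1,"tx":0,"ty":0,"tz":0.5,"spin":0},{"grip":-1,"tx":0,"ty":0,"tz":0,"spin":0},{"grip":-1,"tx":0,"ty":0,"tz":0,"spin":0},{"grip":-1,"tx":0,"ty":0,"tz":0,"spin":0}]' 12
python3 -m creep '[{"grip":-1,"tx":0,"ty":0,"tz":0,"spin":0},{"grip":-1,"tx":0,"ty":0,"tz":0,"spin":0},{"grip":-1,"tx":0,"ty":0,"tz":0,"spin":0},{"grip":-1,"tx":0,"ty":0,"tz":0,"spin":0},{"grip":-1,"tx":0,"ty":0,"tz":0,"spin":0}]'
```

```text
clock: 6.92
tool_pos: [0.4575, -0.3529, 0.0746]
eef_rot: [0.99, -0.142, 0.002, 0.001]
contact_force: [-0.6, -0.7, 0.2]
opening: 0.8
finger_force: 0.0
clock: 7.33
tool_pos: [0.4562, -0.3526, 0.0728]
eef_rot: [0.99, -0.143, 0.0, 0.0]
contact_force: [-0.8, 0.3, -1.0]
opening: 0.419
finger_force: 0.0
```

```bash
python3 -m creep '[{"grip":-1,"tx":0,"ty":0,"tz":0,"spin":0},{"grip":-1,"tx":0,"ty":0,"tz":0,"spin":0},{"grip":-1,"tx":0,"ty":0,"tz":0,"spin":0},{"grip":-1,"tx":0,"ty":0,"tz":0,"spin":0},{"grip":-1,"tx":0,"ty":0,"tz":0,"spin":0},{"grip":-1,"tx":0,"ty":0,"tz":0,"spin":0}]'
python3 -m creep '[{"grip":-1,"tx":0,"ty":0,"tz":-1,"spin":0},{"grip":-1,"tx":0,"ty":0,"tz":-1,"spin":0},{"grip":-1,"tx":0,"ty":0,"tz":-0.8,"spin":0},{"grip":-1,"tx":0,"ty":0,"tz":0,"spin":0}]'
python3 -m creep '[{"grip":-1,"tx":-0.5,"ty":0,"tz":0,"spin":0},{"grip":-1,"tx":-0.5,"ty":0,"tz":0,"spin":0},{"grip":-1,"tx":-0.5,"ty":0,"tz":0,"spin":0},{"grip":-1,"tx":-0.5,"ty":0,"tz":0,"spin":0},{"grip":-1,"tx":-0.5,"ty":0,"tz":0,"spin":0},{"grip":-1,"tx":-0.5,"ty":0,"tz":0,"spin":0},{"grip":-1,"tx":0,"ty":0,"tz":0,"spin":0}]'
python3 - <<'E'
from h import *
p,d=optics.snapshot("side");cv2.imwrite("pics/s4.png",cv2.resize(p[90:200,310:450,::-1],None,fx=4,fy=4))
E
```

```text
clock: 7.83
tool_pos: [0.456, -0.3525, 0.0724]
eef_rot: [0.99, -0.143, 0.0, 0.0]
contact_force: [0.1, 0.0, 0.9]
opening: 0.267
finger_force: 12.0
clock: 8.17
tool_pos: [0.4571, -0.3534, 0.1026]
eef_rot: [0.99, -0.143, 0.002, 0.001]
contact_force: [-0.5, -0.7, -1.7]
opening: 0.266
finger_force: 12.0
clock: 8.75
tool_pos: [0.4256, -0.3436, 0.1002]
eef_rot: [0.99, -0.143, -0.001, -0.0]
contact_force: [1.6, 0.1, 1.5]
opening: 0.268
finger_force: 12.0
```

View pics/s4.png

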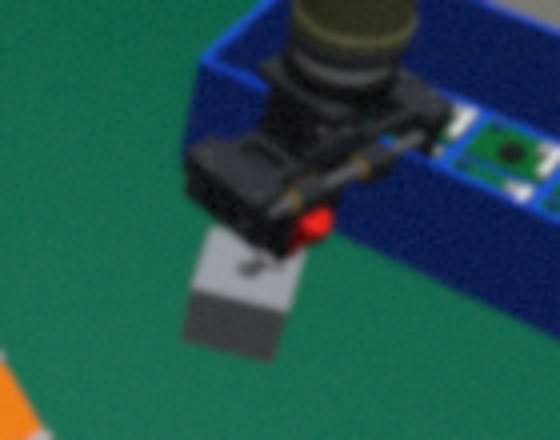

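The pin is tilting in the grip as intended: the handle at (315,228) leans to the robot and the tip is still in the block at (250,265).

```bash
python3 -m creep '[{"grip":-1,"tx":-0.5,"ty":0,"tz":0,"spin":0},{"grip":-1,"tx":-0.2,"ty":0,"tz":0,"spin":0},{"grip":-1,"tx":0,"ty":0,"tz":0,"spin":0},{"grip":-1,"tx":0,"ty":0,"tz":-4,"spin":0},{"grip":-1,"tx":0,"ty":0,"tz":-4,"spin":0},{"grip":-1,"tx":0,"ty":0,"tz":-4,"spin":0},{"grip":-1,"tx":0,"ty":0,"tz":0,"spin":0},{"grip":-1,"tx":0,"ty":0,"tz":0,"spin":0}]' 25
python3 - <<'E'
from h import *
p,d=optics.snapshot("wrist");cv2.imwrite("pics/w5.png",p[:,:,::-1]);c=optics.get_calibration("wrist");np.savez("pics/w5.npz",p=p,d=d);np.save("pics/w5W.npy",cloud(d,c))
E
```

```text
clock: 9.47
tool_pos: [0.4204, -0.3424, 0.222]
eef_rot: [0.99, -0.143, 0.001, 0.001]
contact_force: [-1.0, 0.1, -1.7]
opening: 0.261
finger_force: 25.0
```

View pics/w5.png

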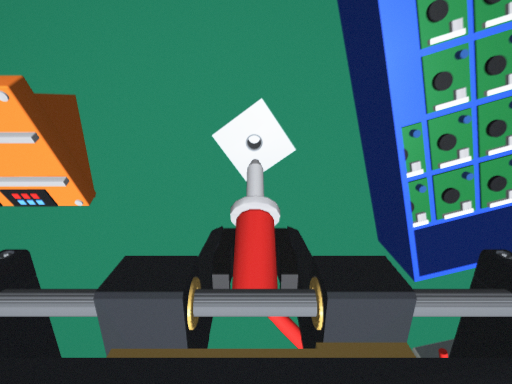

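The pin hangs tilted in the grip, with its tip at (256,160) and the collar at (255,210). Next I measure its axis and tip in the tool frame.

Run:
```python
from h import *
z=np.load("pics/w5.npz");d=z['d'];W=np.load("pics/w5W.npy");s=r.get_state();c=optics.get_calibration("wrist")
Rt=R.from_quat(s['eef_rot']).as_matrix();T=(W-s['tool_pos'])@Rt
cam=(-c['extrinsics'][:3,:3].T@c['extrinsics'][:3,3]-s['tool_pos'])@Rt;print('cam in tool',cam, 'yaw',np.degrees(np.arctan2(Rt[1,0],Rt[0,0])))
m=np.zeros(d.shape,bool);m[155:201,246:266]=True
m&=(d>0)&(T[...,2]>-.02)&(T[...,2]<.09)
for v in range(158,201,4):
    row=np.nonzero(m[v])[0]
    if len(row): print(v,row.min(),row.max(),np.round(T[v,row].mean(0)*1000,1))
P=T[m];ce=P.mean(0);u,sv,vt=np.linalg.svd(P-ce);a=vt[0]*np.sign(vt[0][2]);print('axis',a,'tilt x',np.degrees(np.arctan2(a[0],a[2])),'y',np.degrees(np.arctan2(a[1],a[2])))
mr=(blobs(z['p'],*COL['red'],(230,215,280,275))>0)&(d>0)&(abs(T[...,0])<.05)
P=T[mr];ce=P.mean(0);u,sv,vt=np.linalg.svd(P-ce)
for v in range(222,275,8):
    row=np.nonzero(mr[v])[0]
    if len(row): print(v,row.min(),row.max(),np.round(T[v,row][np.abs(row-row.mean())<4].mean(0)*1000,1))
```

```text
cam in tool [ 0.08189558  0.0006913  -0.14545349] yaw -16.415818372608754
162 251 259 [38.7  0.9 48.1]
166 248 261 [36.9  0.5 43. ]
170 247 262 [34.7  0.5 40. ]
174 247 262 [32.8  0.8 36.1]
178 247 262 [30.8  0.5 33. ]
182 247 263 [28.7  0.9 30.3]
186 246 263 [26.9  0.6 27.2]
190 246 263 [25.2  0.6 23.7]
194 246 263 [23.5  0.6 20.6]
198 246 265 [26.4  1.2  5. ]
axis [ 0.30573988 -0.01008364  0.95206168] tilt x 17.803617956405265 y -0.6068182422506146
222 237 273 [15.7  0.9 -5.6]
230 236 273 [ 13.    0.6 -10.1]
238 235 273 [ 10.5   0.3 -14.6]
246 235 274 [  8.1   0.6 -19. ]
254 234 275 [  5.6   0.6 -22.9]
262 234 275 [  3.2   0.6 -26.6]
270 233 276 [  1.2   0.5 -30.5]
```

```bash
python3 -m creep '[{"grip":-1,"tx":-0.5,"ty":-4,"tz":-0.5,"spin":0},{"grip":-1,"tx":-0.5,"ty":-4,"tz":0,"spin":0},{"grip":-1,"tx":-0.5,"ty":-4,"tz":0,"spin":0},{"grip":-1,"tx":-0.5,"ty":-4,"tz":0,"spin":0},{"grip":-1,"tx":-0.5,"ty":-4,"tz":0,"spin":0},{"grip":-1,"tx":-0.5,"ty":-4,"tz":0,"spin":0},{"grip":-1,"tx":-0.5,"ty":-4,"tz":0,"spin":0},{"grip":-1,"tx":-0.5,"ty":-4,"tz":0,"spin":0}]'
python3 -m creep '[{"grip":-1,"tx":-0.2,"ty":-4,"tz":0,"spin":0},{"grip":-1,"tx":0,"ty":-4,"tz":0,"spin":0},{"grip":-1,"tx":0,"ty":-4,"tz":0,"spin":0},{"grip":-1,"tx":0,"ty":-3,"tz":0,"spin":0},{"grip":-1,"tx":0,"ty":-1,"tz":0,"spin":0},{"grip":-1,"tx":0,"ty":0,"tz":2,"spin":0},{"grip":-1,"tx":0,"ty":0,"tz":2,"spin":0},{"grip":-1,"tx":0,"ty":0,"tz":0,"spin":0}]'
python3 -m creep '[{"grip":-1,"tx":0,"ty":0,"tz":0,"spin":0}]'
cat > pin.py <<'E'
from h import *
import sys
p,d=optics.snapshot("wrist");cv2.imwrite(f"pics/{sys.argv[1]}.png",p[:,:,::-1]);c=optics.get_calibration("wrist");W=cloud(d,c);s=r.get_state()
Rt=R.from_quat(s['eef_rot']).as_matrix();T=(W-s['tool_pos'])@Rt
def fit(rows,rad,cols=4):
    P=np.array([T[v,256-cols:256+cols+1][d[v,256-cols:256+cols+1]>0].mean(0) for v in rows]);P=P[np.isfinite(P[:,0])]
    k=np.polyfit(P[:,2],P[:,0],1);t=np.arctan(k[0]);return P.mean(0)-rad*np.array([np.cos(t),0,-np.sin(t)]),np.degrees(t)
print('handle',fit(range(224,268,4),.0118));print('shank',fit(range(170,194,3),.0055,3))
M=np.array([.5538,.1175,.110]);print('mouth in tool mm',((M-s['tool_pos'])@Rt)*1000,'pix',proj(M,c),'tip pix exp',proj(s['tool_pos']+Rt@[.035,.0007,.052],c))
E
python3 pin.py w6
```

```text
clock: 10.18
tool_pos: [0.4703, -0.0219, 0.2234]
eef_rot: [0.99, -0.143, -0.003, 0.001]
contact_force: [0.4, -0.0, -0.7]
opening: 0.266
finger_force: 25.0
clock: 10.85
tool_pos: [0.5115, 0.1291, 0.1807]
eef_rot: [0.99, -0.142, -0.005, 0.003]
contact_force: [-1.8, -0.5, -2.5]
opening: 0.265
finger_force: 25.0
clock: 10.93
tool_pos: [0.5136, 0.129, 0.1834]
eef_rot: [0.99, -0.143, -0.003, 0.002]
contact_force: [0.4, 0.3, -1.7]
opening: 0.264
finger_force: 25.0
handle (array([-0.00143215,  0.00143413, -0.01171473]), np.float64(30.243986232058315))
shank (array([0.025273  , 0.00159004, 0.0326274 ]), np.float64(30.18792249424921))
mouth in tool mm [4.08964250e+01 4.36260105e-02 7.44844391e+01] pix [253.91280523 152.29217459] tip pix exp [254.70191011 165.62012172]
```

View pics/w6.png

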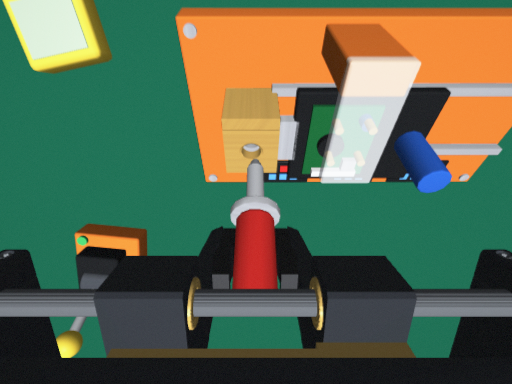

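The tip is at about (256,160) and the hole at (251,150), so the hole sits slightly left of the pin. I'll quantify it.

```bash
cat > hole.py <<'E'
from h import *
import sys
n_=sys.argv[1]
p,d=optics.snapshot("wrist");cv2.imwrite(f"pics/{n_}.png",p[:,:,::-1]);c=optics.get_calibration("wrist");s=r.get_state()
Rt=R.from_quat(s['eef_rot']).as_matrix();W=cloud(d,c);T=(W-s['tool_pos'])@Rt
mx=int(proj([.5538,.1175,.110],c)[0]);my=int(proj([.5538,.1175,.110],c)[1])
h=cv2.cvtColor(p,cv2.COLOR_RGB2HSV)
for v in range(my-14,my+16,2): print(v,' '.join(f"{a:3d}" for a in h[v,mx-14:mx+16:1,1]))
print(mx,my)
for v in (170,176,182,188):
    row=np.nonzero((T[v,236:276,2]<.065)&(d[v,236:276]>0))[0]+236;print(v,row.min(),row.max(),T[v,row].mean(0)*1000)
E
python3 hole.py w7
```

```text
139 143 144 141 141 142 142 143 144 143 143 144 143 143 145 143 145 142 143 144 141 142 143 143 141 142 142 143 142 142 142
141 143 142 142 143 142 143 142 141 142 142 142 144 142 143 143 142 143 141 142 142 141 142 141 141 140 143 141 143 141 141
143 142 145 144 143 143 141 142 143 143 144 142 143 144 143 143 142 142 143 143 144 142 142 142 143 143 142 143 143 143 144
145 141 144 146 140 143 144 138 119  92  66  50  38  37  49  61  84 118 137 140 143 143 143 141 140 141 143 145 141 143 144
147 140 142 144 142 104  34   2   9  11  10  10   9  10  10  12  11  11   8  22  90 137 142 140 142 141 144 142 142 142 143
149 143 143 147 144  46   5  13  15  12  10  13  14  13  12  14  16  13  15  12   4  84 138 143 142 144 144 143 143 143 143
151 144 145 146 140 145 121  59  16   4   7  11  15  15  12  11   3   7  32  89 138 145 142 146 144 142 142 143 144 143 142
153 144 142 141 143 143 147 143 143 144 143 130 130 121 116 135 143 145 142 142 147 147 145 144 144 142 141 141 141 141 142
155 141 141 141 145 145 146 144 144 143 145 145 144 142 142 144 147 143 145 143 144 144 143 143 144 142 142 
[... 267 characters left out ...]
 141 143 140 143 143 143 142 142 142 142 142  84   3  12   7   9  13   9  10 127 143 142 143 144 144 143 142 143 143 143
163 143 144 144 142 144 142 142 142 141 138  67   7  10  12  10   9  10   7   8  14  76 140 142 142 142 141 143 141 144 142
165 140 142 141 141 141 142 141 142 114  15  13  11  13   9  10  10  10  10  10  10   8  49 127 141 142 142 140 140 141 144
167 141 141 142 141 141 144 144 116  13  10  11   9  10  10  10   8  11   7  11  10  11  10  26 127 142 141 143 142 141 142
254 153
170 247 262 [34.6940878   0.54863832 40.00137088]
176 247 263 [31.71752952  0.91051256 34.84912216]
182 247 263 [28.88513298  0.90585688 29.8279003 ]
188 246 263 [26.08003198  0.55850559 25.27821028]
```

```bash
python3 -m creep '[{"grip":-1,"tx":0.1,"ty":-0.2,"tz":1.2,"spin":0},{"grip":-1,"tx":0,"ty":0,"tz":0,"spin":0},{"grip":-1,"tx":0,"ty":0,"tz":0,"spin":0},{"grip":-1,"tx":0,"ty":0,"tz":0,"spin":0}]'
python3 hole.py w8 | head -16
```

```text
clock: 11.37
tool_pos: [0.5176, 0.1317, 0.1741]
eef_rot: [0.99, -0.143, 0.0, -0.0]
contact_force: [0.2, 0.1, -0.7]
opening: 0.262
finger_force: 25.0
143 144 142 143 142 144 142 142 142 144 143 142 143 144 142 143 145 141 143 144 143 144 145 144 145 144 144 142 145 145 142
145 144 144 144 145 143 143 142 143 142 144 143 143 142 144 142 143 143 143 144 141 143 142 143 144 143 145 142 140 143 144
147 145 143 143 143 143 143 145 145 143 145 145 143 144 143 145 143 142 143 143 143 143 143 142 144 144 143 143 142 143 143
149 144 144 143 144 142 144 144 145 143 143 142 136 135 133 142 143 144 144 144 142 144 142 144 143 143 144 142 143 142 141
151 143 143 144 143 142 138 122  47  34   6  12   9   9   8  14   7  10  57  84 127 140 143 142 143 144 143 144 143 143 144
153 143 143 141 143  52   6  12  12  11  11  12  12  12  12  15  13  11  13  15  14  63 136 143 144 144 143 141 142 143 142
155 145 144 145 148 112  15   3  14  14  15  14  16  15  16  13  14  16  15   1  31 112 140 147 144 145 144 144 144 144 143
157 145 145 143 141 143 141 145 119  57  21  12  12  11  12  16  16  67 127 144 146
[... 216 characters left out ...]
   9  12  10 123 144 144 145 144 138 144 143 142 146 143 140 145 143 142
163 142 142 143 141 141 136  51   7  14  11  10   9  10  11  10  10  60 141 147 145 144 145 143 142 146 142 143 141 142 142
165 143 143 145 144 114  14  12  12  10  13   9  10  11  10  10   9  10  47 128 143 144 145 143 141 143 141 141 142 143 143
167 145 143 142 118  13  10  13  12  10  13   9  11  10  11   9   9  12   9  25 129 141 145 146 145 144 144 143 145 143 143
169 141 144 143  46  10  10  11  12  12  12   9  11  10  10  10   9   9  10  11 111 142 142 141 141 141 140 143 143 142 144
171 142 142 142  44  12  10  10  11  14  13   9  11  13   9  10   6   9   8  15  86 140 142 141 145 141 140 141 144 141 144
258 157
```

```bash
python3 -m creep '[{"grip":-1,"tx":-0.15,"ty":0.06,"tz":0,"spin":0},{"grip":-1,"tx":0.24,"ty":0,"tz":0.44,"spin":0},{"grip":-1,"tx":0.24,"ty":0,"tz":0.44,"spin":0},{"grip":-1,"tx":0.24,"ty":0,"tz":0.44,"spin":0},{"grip":-1,"tx":0,"ty":0,"tz":0,"spin":0},{"grip":-1,"tx":0,"ty":0,"tz":0,"spin":0}]' 15
python3 pin.py w9
```

```text
clock: 11.92
tool_pos: [0.5224, 0.1295, 0.1596]
eef_rot: [0.99, -0.143, -0.001, 0.0]
contact_force: [-0.9, 0.2, -2.2]
opening: 0.267
finger_force: 15.0
handle (array([-0.00144449,  0.00140866, -0.01180693]), np.float64(29.96460642817965))
shank (array([0.02520783, 0.00158471, 0.0332825 ]), np.float64(31.99254088567838))
mouth in tool mm [33.56690403  2.73708856 49.75519826] pix [257.44682214 168.20704936] tip pix exp [254.71347573 165.62775277]
```

View pics/w9.png

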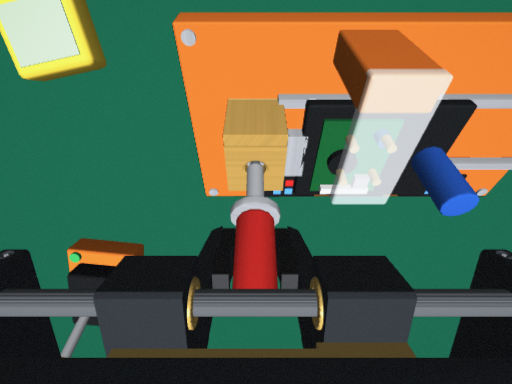

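The tip has entered the hole at (256,165) with no contact force. Continue along the axis.

```bash
python3 -m creep '[{"grip":-1,"tx":0.23,"ty":0,"tz":0.44,"spin":0},{"grip":-1,"tx":0.23,"ty":0,"tz":0.44,"spin":0},{"grip":-1,"tx":0.23,"ty":0,"tz":0.44,"spin":0},{"grip":-1,"tx":0,"ty":0,"tz":0,"spin":0},{"grip":-1,"tx":0,"ty":0,"tz":0,"spin":0}]' 12
```

```text
clock: 12.38
tool_pos: [0.5292, 0.1277, 0.1464]
eef_rot: [0.99, -0.143, -0.0, 0.0]
contact_force: [-0.6, 0.1, -2.5]
opening: 0.267
finger_force: 12.0
```

```bash
python3 -m creep '[{"grip":-1,"tx":0.23,"ty":0,"tz":0.44,"spin":0},{"grip":-1,"tx":0.23,"ty":0,"tz":0.44,"spin":0},{"grip":-1,"tx":0,"ty":0,"tz":0,"spin":0},{"grip":-1,"tx":0,"ty":0,"tz":0,"spin":0}]' 12
python3 -m creep '[{"grip":-1,"tx":0.23,"ty":0,"tz":0.44,"spin":0},{"grip":-1,"tx":0.23,"ty":0,"tz":0.44,"spin":0},{"grip":-1,"tx":0,"ty":0,"tz":0,"spin":0},{"grip":-1,"tx":0,"ty":0,"tz":0,"spin":0}]' 12
python3 pin.py w10
```

```text
clock: 12.72
tool_pos: [0.5338, 0.1264, 0.1378]
eef_rot: [0.99, -0.143, -0.0, 0.0]
contact_force: [-0.6, -0.1, -3.4]
opening: 0.265
finger_force: 12.0
clock: 13.05
tool_pos: [0.5383, 0.1251, 0.129]
eef_rot: [0.99, -0.143, 0.0, 0.0]
contact_force: [0.1, 0.8, -2.8]
opening: 0.269
finger_force: 12.0
handle (array([-0.00153468,  0.0013962 , -0.01208954]), np.float64(28.574111062947388))
shank (array([0.03354195, 0.00144693, 0.00427211]), np.float64(-64.113338568958))
mouth in tool mm [17.09185009  2.86382474 19.16277758] pix [258.01339837 203.90188679] tip pix exp [254.73459549 165.6409586 ]
```

```bash
python3 -m creep '[{"grip":-1,"tx":0.23,"ty":0,"tz":0.44,"spin":0},{"grip":-1,"tx":0,"ty":0,"tz":0,"spin":0},{"grip":-1,"tx":0,"ty":0,"tz":0,"spin":0}]' 12
python3 -m creep '[{"grip":-1,"tx":0.12,"ty":0,"tz":0.22,"spin":0},{"grip":-1,"tx":0,"ty":0,"tz":0,"spin":0},{"grip":-1,"tx":0,"ty":0,"tz":0,"spin":0}]' 12
python3 -m creep '[{"grip":-1,"tx":0.12,"ty":0,"tz":0.22,"spin":0},{"grip":-1,"tx":0,"ty":0,"tz":0,"spin":0},{"grip":-1,"tx":0,"ty":0,"tz":0,"spin":0}]' 12
```

```text
clock: 13.35
tool_pos: [0.5404, 0.1245, 0.1248]
eef_rot: [0.99, -0.143, 0.0, 0.0]
contact_force: [-0.4, -0.3, -2.9]
opening: 0.268
finger_force: 12.0
clock: 13.6
tool_pos: [0.5416, 0.1242, 0.1236]
eef_rot: [0.99, -0.143, 0.0, -0.0]
contact_force: [-1.9, -0.3, 4.7]
opening: 0.266
finger_force: 12.0
clock: 13.85
tool_pos: [0.5426, 0.1239, 0.1221]
eef_rot: [0.99, -0.143, 0.0, -0.0]
contact_force: [-6.1, -1.2, 9.6]
opening: 0.268
finger_force: 12.0
```

```bash
python3 -m creep '[{"grip":-0.1,"tx":0,"ty":0,"tz":0,"spin":0},{"grip":-0.1,"tx":0,"ty":0,"tz":0,"spin":0},{"grip":-0.1,"tx":0,"ty":0,"tz":0,"spin":0},{"grip":-0.1,"tx":0,"ty":0,"tz":0,"spin":0},{"grip":-0.1,"tx":0,"ty":0,"tz":-3,"spin":0},{"grip":-0.1,"tx":0,"ty":0,"tz":-4,"spin":0},{"grip":-0.1,"tx":-2,"ty":0,"tz":-4,"spin":0},{"grip":-0.1,"tx":-4,"ty":0,"tz":0,"spin":0}]'
python3 -m creep '[{"grip":-1,"tx":0,"ty":0,"tz":0,"spin":0},{"grip":-1,"tx":0,"ty":0,"tz":0,"spin":0}]'
cat > chk.py <<'E'
from h import *
p,d=optics.snapshot("wrist");cv2.imwrite("pics/w11.png",p[:,:,::-1]);c=optics.get_calibration("wrist");W=cloud(d,c)
yaw=np.radians(-16.4);ex=np.array([np.cos(yaw),np.sin(yaw),0]);ey=np.array([-ex[1],ex[0],0]);a=np.radians(28)
n=-np.sin(a)*ex+np.cos(a)*np.array([0,0,1]);s=np.cross(ey,n)
m=(blobs(p,*COL['orange'],(100,0,512,300))>0)&(d>0);hd=W[m]@n;hist,e=np.histogram(hd,200);D=np.median(hd[abs(hd-e[hist.argmax()])<.003]);print('deck',D)
m=(blobs(p,*COL['red'])>0)&(d>0)&(np.linalg.norm(W-[.53,.125,.14],axis=-1)<.08);P=W[m]
hd=P@n-D;print('handle n',len(P),'h off deck',np.percentile(hd,[1,50,98,99.8])*1000)
t=P[hd>np.percentile(hd,99)-.003];print('top s,y',t.mean(0)@s,t.mean(0)@ey)
for lo in(.07,.08,.09,.1):
    q=P[(hd>lo-.005)&(hd<lo+.005)];print(lo,len(q),(q@s).max(),(q@ey).mean())
m=(d>0)&(cv2.cvtColor(p,cv2.COLOR_RGB2HSV)[...,1]<40)&(abs(W@s-.491)<.02)&(abs(W@ey-.2692)<.02);hd=W[m]@n-D;print('collar h',len(hd),np.percentile(hd,[5,50,95])*1000)
m=(blobs(p,*COL['blue'])>0)&(d>0)&(np.linalg.norm(W-[.5,-.01,.14],axis=-1)<.08);P=W[m];t=P[P[:,2]>P[:,2].max()-.012];print('post y',np.median(t@ey),len(t))
m=(blobs(p,*COL['yellow'])>0)&(d>0)&(np.linalg.norm(W-[.418,.358,.115],axis=-1)<.05);print('ball',m.sum(),W[m].mean(0))
E
python3 chk.py
```

```text
clock: 14.52
tool_pos: [0.4948, 0.1399, 0.2339]
eef_rot: [0.989, -0.145, 0.009, -0.003]
contact_force: [1.1, 1.2, -1.0]
opening: 0.448
finger_force: 0.0
clock: 14.68
tool_pos: [0.4843, 0.1412, 0.2282]
eef_rot: [0.99, -0.141, -0.001, -0.0]
contact_force: [0.3, -0.2, 0.7]
opening: 0.321
finger_force: 0.0
deck -0.18779460274468726
handle n 1321 h off deck [ 59.54749514  98.65851763 108.63538493 109.08031296]
top s,y 0.4940868466444277 0.271474890566853
0.07 146 0.5047014734340097 0.2714218666284318
0.08 163 0.5046116145046343 0.27111334591288255
0.09 180 0.5042524915992894 0.2713802246614159
0.1 208 0.5041668308070323 0.2714502797320642
collar h 1574 [ 54.47372934 206.71205643 226.94341441]
post y 0.13813751194824203 694
ball 96 [0.42920295 0.35561626 0.11934448]
```

View pics/w11.png

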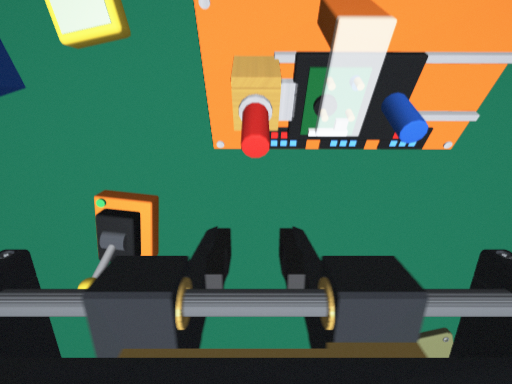

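The pin is seated: collar on the fork at (255,108), handle top 108.6 mm off the deck against 108 expected. Now to the toggle, coming in from its robot side with the fingers shut.

```bash
python3 -m creep '[{"grip":-1,"tx":-3,"ty":0,"tz":0,"spin":0},{"grip":-1,"tx":-3,"ty":-2.5,"tz":0,"spin":0},{"grip":-1,"tx":-3,"ty":-2.5,"tz":0,"spin":0},{"grip":-1,"tx":-2.5,"ty":-3,"tz":0,"spin":0},{"grip":-1,"tx":-2.5,"ty":-3,"tz":0,"spin":0},{"grip":-1,"tx":-2,"ty":-3,"tz":0,"spin":0},{"grip":-1,"tx":-1,"ty":-3,"tz":0,"spin":0},{"grip":-1,"tx":0,"ty":-2.3,"tz":0,"spin":0}]'
python3 -m creep '[{"grip":-1,"tx":0,"ty":0,"tz":0,"spin":6},{"grip":-1,"tx":0,"ty":0,"tz":0,"spin":0},{"grip":-1,"tx":0,"ty":0,"tz":0,"spin":0}]'
python3 - <<'E'
from h import *
p,d=optics.snapshot("wrist");cv2.imwrite("pics/w12.png",p[:,:,::-1]);c=optics.get_calibration("wrist");W=cloud(d,c);s=r.get_state()
Rt=R.from_quat(s['eef_rot']).as_matrix();T=(W-s['tool_pos'])@Rt
m=(blobs(p,*COL['yellow'])>0)&(d>0)&(W[...,2]>.09);v,u=np.nonzero(m);print(m.sum(),u.mean(),v.mean(),'ball',onz(u.mean(),v.mean(),c,.113),((onz(u.mean(),v.mean(),c,.113)-s['tool_pos'])@Rt)*1000)
m=(blobs(p,*COL['orange'])>0)&(d>0)&(W[...,2]>.022)&(W[...,2]<.036)&(np.linalg.norm(W[...,:2]-[.444,.346],axis=-1)<.09)
print(cv2.minAreaRect((W[m][:,:2]*1000).astype(np.float32)))
E
```

```text
clock: 15.4
tool_pos: [0.3761, 0.3779, 0.2271]
eef_rot: [0.99, -0.14, -0.001, -0.0]
contact_force: [-0.2, 0.7, -0.3]
opening: 0.009
finger_force: 0.0
clock: 15.65
tool_pos: [0.3786, 0.3731, 0.2271]
eef_rot: [0.981, -0.194, 0.0, 0.001]
contact_force: [-0.0, -0.5, 0.4]
opening: 0.005
finger_force: 0.0
401 253.214463840399 144.87281795511223 ball [0.41642391 0.35760267 0.113     ] [ 40.7604075   -0.73268235 114.32583871]
((443.34686279296875, 345.93756103515625), (79.10477447509766, 99.13121795654297), 67.3072738647461)
```

View pics/w12.png

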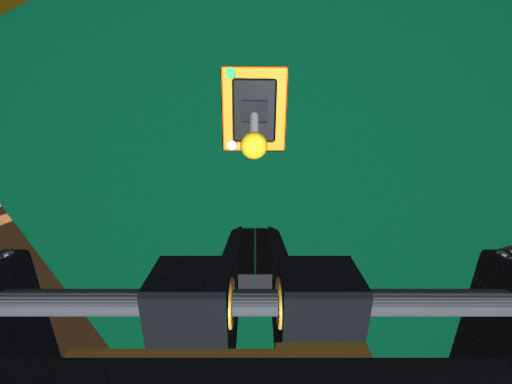

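The ball (254,146) is dead ahead of the shut fingers, 41 mm away, and the tool is square to the box.

```bash
python3 -m creep '[{"grip":-1,"tx":0,"ty":0,"tz":4,"spin":0},{"grip":-1,"tx":0,"ty":0,"tz":4,"spin":0},{"grip":-1,"tx":0,"ty":0,"tz":4,"spin":0},{"grip":-1,"tx":0,"ty":0,"tz":1,"spin":0},{"grip":-1,"tx":0.5,"ty":0,"tz":0,"spin":0},{"grip":-1,"tx":1,"ty":0,"tz":0,"spin":0},{"grip":-1,"tx":1,"ty":0,"tz":0,"spin":0},{"grip":-1,"tx":1,"ty":0,"tz":0,"spin":0}]'
python3 -m creep '[{"grip":-1,"tx":1,"ty":0,"tz":0,"spin":0},{"grip":-1,"tx":1,"ty":0,"tz":0,"spin":0},{"grip":-1,"tx":1,"ty":0,"tz":0,"spin":0},{"grip":-1,"tx":1,"ty":0,"tz":0,"spin":0},{"grip":-1,"tx":0.3,"ty":0,"tz":0,"spin":0},{"grip":-1,"tx":0.3,"ty":0,"tz":0,"spin":0},{"grip":-1,"tx":0,"ty":0,"tz":0,"spin":0},{"grip":-1,"tx":0,"ty":0,"tz":0,"spin":0}]'
python3 -m creep '[{"grip":-1,"tx":0.3,"ty":0,"tz":0,"spin":0},{"grip":-1,"tx":0,"ty":0,"tz":0,"spin":0},{"grip":-1,"tx":0,"ty":0,"tz":0,"spin":0}]'
```

```text
clock: 16.37
tool_pos: [0.4123, 0.3606, 0.1001]
eef_rot: [0.981, -0.194, 0.001, -0.002]
contact_force: [-1.5, 2.0, 1.6]
opening: 0.006
finger_force: 0.8
clock: 17.03
tool_pos: [0.4526, 0.3427, 0.0977]
eef_rot: [0.981, -0.194, 0.0, 0.0]
contact_force: [0.4, -0.0, 0.6]
opening: 0.005
finger_force: 0.0
clock: 17.28
tool_pos: [0.4539, 0.3422, 0.0975]
eef_rot: [0.981, -0.194, -0.001, 0.0]
contact_force: [-3.2, 1.5, -0.3]
opening: 0.007
finger_force: 1.7
```

```bash
python3 -m creep '[{"grip":-1,"tx":0.3,"ty":0,"tz":0,"spin":0},{"grip":-1,"tx":0,"ty":0,"tz":0,"spin":0},{"grip":-1,"tx":0,"ty":0,"tz":0,"spin":0}]'
python3 -m creep '[{"grip":-1,"tx":0.3,"ty":0,"tz":0,"spin":0},{"grip":-1,"tx":0,"ty":0,"tz":0,"spin":0},{"grip":-1,"tx":0,"ty":0,"tz":0,"spin":0}]'
```

```text
clock: 17.53
tool_pos: [0.4543, 0.342, 0.0973]
eef_rot: [0.981, -0.193, -0.003, 0.0]
contact_force: [-8.1, 3.3, 1.2]
opening: 0.005
finger_force: 4.0
clock: 17.78
tool_pos: [0.4545, 0.3419, 0.0972]
eef_rot: [0.981, -0.192, -0.005, 0.001]
contact_force: [-12.7, 6.2, 3.1]
opening: 0.005
finger_force: 6.5
```

At its stop. Back off, rise, and check everything.

```bash
python3 -m creep '[{"grip":-1,"tx":-4,"ty":0,"tz":0,"spin":0},{"grip":-1,"tx":-2,"ty":0,"tz":-2,"spin":0},{"grip":-1,"tx":-2,"ty":0,"tz":-4,"spin":0},{"grip":-1,"tx":0,"ty":0,"tz":-4,"spin":0},{"grip":-1,"tx":0,"ty":0,"tz":-3,"spin":0},{"grip":-1,"tx":0,"ty":0,"tz":0,"spin":0},{"grip":-1,"tx":0,"ty":0,"tz":0,"spin":0}]'
python3 - <<'E'
from h import *
c=optics.get_calibration("wrist");p,d=optics.snapshot("wrist");W=cloud(d,c)
m=(blobs(p,*COL['yellow'])>0)&(d>0)&(W[...,2]>.09)&(np.linalg.norm(W[...,:2]-[.444,.346],axis=-1)<.07);v,u=np.nonzero(m);b=onz(u.mean(),v.mean(),c,.113);print('ball',b,'box x mm',(b[:2]-[.4435,.346])@[.924,-.383]*1000)
a,_=optics.snapshot("scene");b,_=optics.snapshot("side")
cv2.imwrite("pics/fin.png",np.hstack([cv2.resize(a[60:320,150:400,::-1],(400,416)),cv2.resize(b[100:384,100:390,::-1],(400,416))]))
for n,im in(("scene",a),("side",b)):
    o=np.load(f"pics/{n}0.npz")['p'];print(n,[(k,int((cv2.absdiff(im,o).max(2)[y0:y1,x0:x1]>40).sum())) for k,(x0,y0,x1,y1) in (dict(board=(272,248,318,288),meter=(338,182,394,234),bottle=(180,262,214,308)) if n=="scene" else dict(board=(188,170,224,198),meter=(115,217,175,270),bottle=(258,118,284,164))).items()])
E
```

```text
clock: 18.37
tool_pos: [0.3898, 0.3698, 0.2269]
eef_rot: [0.981, -0.194, 0.002, -0.002]
contact_force: [-0.2, -0.0, 0.0]
opening: 0.005
finger_force: 0.0
ball [0.47431089 0.3337458  0.113     ] box x mm 33.16262059338554
scene [('board', 0), ('meter', 0), ('bottle', 0)]
side [('board', 862), ('meter', 5), ('bottle', 1085)]
```

View pics/fin.png

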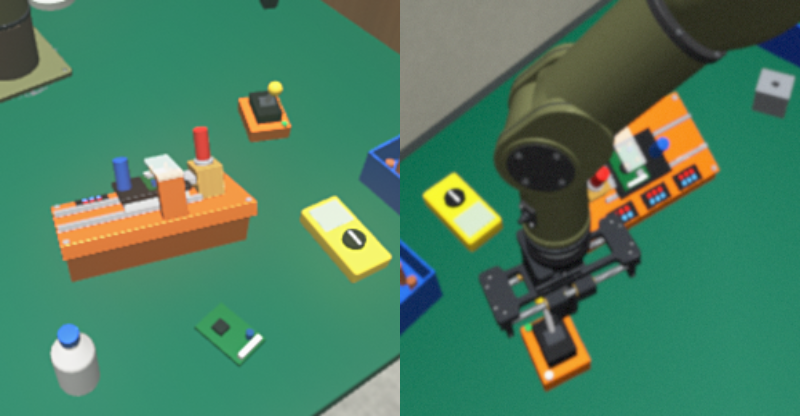

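The final picture shows the pin seated in the fork at (203,160) and the toggle on its other side, 33.2 mm from the box's axis against 33.6 expected. The spare board, multimeter and bottle are unchanged in the scene view; in the side view the arm covers the board and bottle.

```bash
python3 -c "
from plant import workorder
print(workorder.finish_job())"
```

```text
the job is handed in; nothing more can be done
None
```

The job is handed in: carriage home against its stop, locking pin fully seated and let go, toggle flipped over to its on side, nothing else moved, at about 18.5 s on the robot's clock; no verdict was returned.

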